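Push a bearing sleeve up the inspection ramp and hold it on its stop

TASK

The brass bearing sleeve lies at the foot of the sloping inspection ramp: with your fingers behind it, push it up the ramp, never letting it roll back, until it lies square against the spring stop plate at the top and the plate is pressed fully home. Only push the sleeve, never lift it off the ramp, do not touch the stop plate yourself, and leave everything else on the bench where it is. Finish while still pushing: the program ends with the fingers holding the sleeve against the pressed-in stop.

Things in the scene. Friction and masses are not known exactly. Their poses are not given: they have to be found in the camera images.
- sleeve_center (a point): centre of the brass bearing sleeve: a plain cylinder 44 mm in diameter and 90 mm long, about 0.4 kg (0.3 to 0.55), that lies with its axis across the ramp and rolls freely. At the start it rests at the ramp's foot against the low foot lip.
- sleeve: the same sleeve: origin at its centre, own y axis along its axis (x and z turn with it as it rolls)
- deck: running surface of the ramp: flat oiled steel, rising 7 degrees, fixed on a green stand. Origin on the surface, midway across, at the inner face of the foot lip, 34 mm above the bench. x points up the slope along the surface, z square to the surface, y level across the ramp. Sleeve's centre: starts at x 15, z 22 mm; with the stop home x 211 mm. The surface runs on to x 270 mm.
- stop_face (a point): middle of the stop plate's face, 20 mm above the surface; moves with the plate. Aluminium plate square to the slope, 96 mm wide, top edge 38 mm above the surface; face at deck x 221 mm released, 233 mm pressed home. Behind it is a green spring housing 40 mm above the surface, the tallest part of the ramp.
- stop (a joint): how far the spring stop plate is pressed in, up the slope: 0 = released, 0.012 m = fully home against solid metal. It springs back; the spring needs about 1 N to start and 4 N fully home, plus up to 3 N to move the sleeve, so an arm that yields under load must be commanded a little past home to keep it there.
- bush: bystander: plain steel bush standing on end, 42 mm diameter, 50 mm high, next to the stand; origin at its underside
- vblock: bystander: dark steel V-block, 50 x 40 x 34 mm high, next to the stand; origin at its underside
- micro_case: bystander: flat blue instrument case, 120 x 60 x 25 mm high, on the bench beyond the stop end of the stand; origin at its underside
- hammer: bystander: hammer lying on the bench on the robot's right; origin at its underside
- file: bystander: flat file with a wooden handle, about 300 mm long, lying on the bench on the robot's right; origin at its underside
- bottle: bystander: clear bottle with a white cap, 64 mm diameter, 190 mm high, on the robot's left; origin at its underside
- wrench: bystander: wrench lying on the bench on the robot's left; origin at its underside
- deck_lip (a point): middle of the top of the foot lip at the ramp's low end, 6 mm above the surface; the lip is 12 mm thick (deck x -12 to 0 mm). Side rails along the ramp stand 8 mm above the surface, inner faces 52 mm and outer faces 62 mm either side of the middle.
Things that resemble listed ones, but are neither listed nor needed, are in the scene too. There is more than one size of the sleeve; the job needs the largest.

How it is judged:
By the outcome, as a careful person would: the job done as asked, in the order asked, and still so for the second after the job is handed in, while the arm keeps its last pose, push and grip.
It also fails if it takes over 35 s, if anything falls off the work surface, if the arm or the gripper's body presses on something with over 40 N, if the wrist force passes 120 N, or if a joint passes its speed limit or range.

ROBOT

A 6-joint arm with a two-finger parallel gripper is mounted at the origin on the work surface. World frame = base frame: x ahead of the robot, y to its left, z up, the work surface at z = 0. Lengths are in m, angles in rad, forces in N, time in s.
With the tool pointing down it reaches from about 0.35 to 0.775 m from the base axis. Payload 7.3 kg.
Tool frame: the origin (TCP) lies at the very end of the fingers, on their centre line; the grasp point (between the pads) lies grip_point_offset behind it (grip_point_offset is the distance from the TCP to the grasp point, in m); z points along the fingers, y is the direction in which the jaws open and shut (so a half turn about z gives the same grasp; the last joint's range is limited). The gripper opens to 92 mm and grips with 3 to 60 N. Pads are 19 mm wide; open, the fingers measure 130 mm over their backs; the gripper's body (75 mm by 190 mm) begins 47 mm behind the grasp point.
Start: joints at [-0.146, 0.342, 1.524, -0, 1.275, -0.146], TCP at [0.525, 0, 0.227] pointing down, gripper open.
Joint ranges: [-2.53, 2.53], [-0.77, 2.02], [0.04, 2.7], [-1, 4.14], [0.28, 2.66], [-3.11, 3.11]. Speed limits (rad/s): [2.57, 2.57, 3.14, 3.14, 3.14, 3.14].

INTERFACE

Orientations are given as [roll, pitch, yaw] about the fixed x, y, z axes, in that order (R = Rz(yaw) Ry(pitch) Rx(roll)).
In Python, from cell import * gives the robot as it stands.
- The arm moves only by the shell command python3 -m inch 'ROWS' [OPENING] [FORCE]. ROWS is JSON, a list that holds one entry, the list of rows, each a list of 4 numbers: the shift along the tool's x, y, z in mm, then the turn about the tool's z in rad. In form: [[[x, y, z, roll], ...]]. A call has 1 to 10 rows; each row shifts and turns the commanded pose from where the row before left it, along the tool's axes as they then stand; what a row does not reach is not made up. A row lasts 1/8 s, in which the tool goes at most 62.5 mm and 10.7 degrees, less where a joint would pass 70% of its speed; a pose out of reach is approached as far as the arm can. A call with a gripper value outside its range is refused whole. OPENING is the closure, from -1 (fully open) to 1 (shut), set as the call begins (- or left out, the last holds). The fingers move at their own pace and stop on an object; FORCE is the grip in N (left out, the last holds). Time passes only in rows, so rows that do not move let the fingers close. It gives the time, the measured TCP pose, the force and the opening at its end, in the units of the state.
- observe(): the state, without advancing time (a new reading comes with each control period).
- read_camera(name): name is "scene" or "side" or "wrist"; returns a dict with "img" (420x560x3 uint8, blue, green, red), "fx", "fy", "cx", "cy" (pixels), "eye" and "rotation" of the camera in the world; the wrist camera has in their place "T_tool_cam" (4x4, takes a point from camera to tool coordinates, whose origin is the TCP and whose axes are the flange's). Camera axes: x right, y down, z forward; pixel columns grow to the right and rows downward; lengths in m; the calibration is good to about 2 mm. A picture is of the moment at which its call begins: read the wrist's pose just before it. There is no depth.
- hand_in(): hands the job in, once; it reports no verdict.
Trained networks look in the newest picture that a camera, given by its name, has taken for a name from the list of things; names that differ only in an ending like _2 or _b are one class to them, and where a whole thing is asked for, a point or a joint stands for the part that bears it (a point fixed in the world has none). Each returns a list of dicts, best first, with "conf" (0 to 1); they miss things now and then, are a little off and sometimes report something else, mostly with a low value. They report only what shows in the picture. A call takes as long as a camera call. They do not tell look-alikes from the thing itself.
- boxes_of(camera, label): "at" ([row, column] in pixels, amid what is visible of it).
- place_of(camera, label): "at" ([row, column] in pixels: a listed point, or the origin of a listed thing).
The state is a dict: "time": time; "qpos": joint angles; "qvel": joint speeds; "joint_efforts": joint torques, N m; "tool_pos": TCP position; "tool_rot": TCP orientation; "contact_force": force on the tool from outside, world axes, zero at the start; "torque": the same for the moment, N m; "opening": finger opening in m.
Only numpy, scipy, OpenCV 4.12 (cv2) and the standard library are available. Lean on these libraries where they do the work, as an engineer would, in place of code of your own. Each camera call takes 0.05 s, during which the arm holds its last target. There are 200 camera calls.

## Working session

There is one attempt and no reset: what is moved stays moved. The work goes in short steps, Python scripts to look and compute and a shell command to move; the robot and the scene stay as the last step left them, time stands still between calls to the robot, and variables do not carry over. Pictures are saved under pics/ and viewed, about 8 in all and at most 12, crops included, and the job is handed in when it is done.

```bash
mkdir -p pics; ls
python3 - <<'E'
from cell import *
import cv2
s=observe();print(s)
for n in("scene","side"):
    c=read_camera(n);cv2.imwrite(f"pics/{n}0.png",c["img"]);print(n,c["fx"],c["fy"],c["cx"],c["cy"],c["eye"],c["rotation"])
    for l in("sleeve_center","deck","stop_face","deck_lip","bush","vblock","micro_case"):
        print(l,[(d["at"],round(d["conf"],2)) for d in place_of(n,l)])
E
```

```text
pics
{'time': 0.0, 'qpos': array([-1.46013662e-01,  3.42711623e-01,  1.52499738e+00, -1.43194388e-05,
        1.27539168e+00, -1.46007838e-01]), 'qvel': array([-0.00139456,  0.0010057 , -0.00053845, -0.00110589, -0.00118672,
        0.00158921]), 'joint_efforts': array([ 7.61924657e-04, -4.31245601e+01, -2.44219762e+01,  7.17750052e-02,
        5.59406646e-02, -1.04314388e-04]), 'tool_pos': array([5.24603161e-01, 6.90412412e-05, 2.26057574e-01]), 'tool_rot': array([-3.14009868e+00, -2.05855302e-04,  1.57079453e+00]), 'contact_force': array([-0.50464352, -0.497457  ,  0.05041881]), 'torque': array([-0.04100809,  0.01367492,  0.03153434]), 'opening': 0.09170475219307535}
scene 440.3558484082531 440.3558484082531 280.8937308604208 208.52560986768088 [1.43903884 0.11799911 0.87289403] [-2.29200965 -0.01588186  1.75476601]
sleeve_center [([206.1, 261.6], 0.93)]
deck [([209.3, 258.6], 0.76), ([219.5, 331.1], 0.74)]
stop_face [([222.5, 332.4], 0.57)]
deck_lip [([207.4, 257.0], 0.82)]
bush [([263.6, 268.9], 0.57)]
vblock [([208.5, 304.8], 0.7)]
micro_case [([286.3, 452.1], 0.6), ([266.6, 382.9], 0.56), ([205.2, 263.4], 0.18)]
side 515.9342588028555 515.9342588028555 280.34324835220553 211.8241368246259 [ 0.10549404 -1.03858797  0.96608108] [-2.24694053  0.00778007 -0.42771616]
sleeve_center [([263.9, 221.7], 0.89), ([275.6, 317.0], 0.85), ([235.1, 279.6], 0.62)]
deck [([244.4, 280.1], 0.95)]
stop_face []
deck_lip [([245.5, 276.5], 0.57)]
bush [([221.2, 320.1], 0.65)]
vblock [([232.3, 227.6], 0.68)]
micro_case [([176.2, 263.7], 0.42)]
```

View pics/scene0.png

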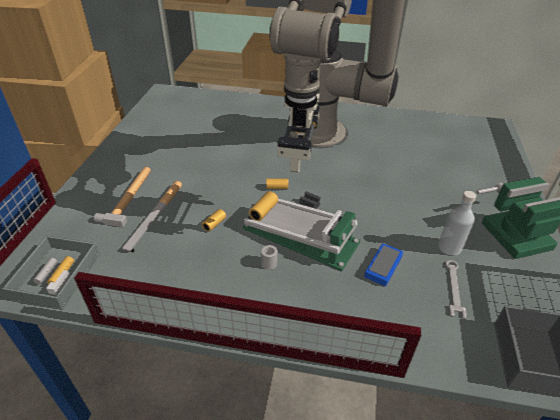

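View pics/side0.png

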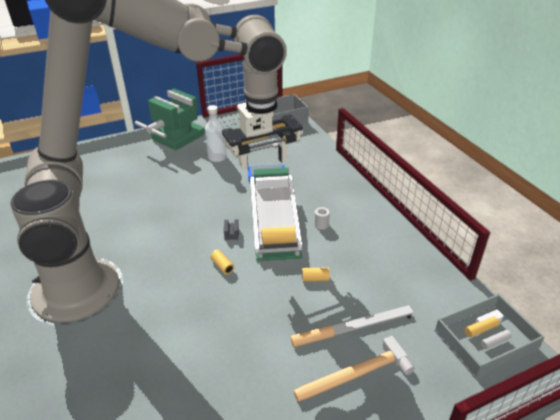

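The scene view shows the ramp sleeve at (206,262). Look-alikes are at (184,277), (220,214) and in the tray at (272,62). The side view shows them at (235,279), (264,222), (275,317) and in the tray at (325,484). I choose the one on the ramp, which is also the largest. Next: triangulate it and take a close crop.

```bash
cat > h.py <<'E'
import numpy as np,cv2
from scipy.spatial.transform import Rotation as R
from cell import *
def cam(n):
    s=observe();c=read_camera(n)
    if n=="wrist":
        T=np.eye(4);T[:3,:3]=R.from_euler('xyz',s["tool_rot"]).as_matrix();T[:3,3]=s["tool_pos"];T=T@np.array(c["T_tool_cam"])
        c["R"],c["e"]=T[:3,:3],T[:3,3]
    else: c["R"]=R.from_euler('xyz',c["rotation"]).as_matrix();c["e"]=np.array(c["eye"])
    return c
def ray(c,rc):
    d=c["R"]@np.array([(rc[1]-c["cx"])/c["fx"],(rc[0]-c["cy"])/c["fy"],1]);return d/np.linalg.norm(d)
def onz(c,rc,z):
    d=ray(c,rc);return c["e"]+d*(z-c["e"][2])/d[2]
def proj(c,P):
    p=(np.atleast_2d(P)-c["e"])@c["R"];return np.c_[p[:,1]/p[:,2]*c["fy"]+c["cy"],p[:,0]/p[:,2]*c["fx"]+c["cx"]]
def tri(cs,rcs):
    A=0;b=0
    for c,rc in zip(cs,rcs):
        d=ray(c,rc);M=np.eye(3)-np.outer(d,d);A=A+M;b=b+M@c["e"]
    return np.linalg.solve(A,b)
S=np.sin(np.radians(7));C=np.cos(np.radians(7))
def deckpt(p,P): # p=(x,y,yaw)
    P=np.atleast_2d(P);cy,sy=np.cos(p[2]),np.sin(p[2])
    ux=np.array([C*cy,C*sy,S]);uy=np.array([-sy,cy,0]);uz=np.cross(ux,uy)
    return np.array([p[0],p[1],.034])+P@np.array([ux,uy,uz])
E
python3 - <<'E'
from h import *
a,b,w=cam("scene"),cam("side"),cam("wrist")
print("sleeve tri",tri([a,b],[(206.1,261.6),(235.1,279.6)]), onz(a,(206.1,261.6),.058),onz(b,(235.1,279.6),.058))
print("lip tri",tri([a,b],[(207.4,257),(245.5,276.5)]))
print("stop scene",onz(a,(222.5,332.4),.034+.221*S+.02))
cv2.imwrite("pics/w0.png",w["img"])
for l in("sleeve_center","stop_face","deck_lip","deck"):print(l,[(d["at"],round(d["conf"],2)) for d in place_of("wrist",l)])
u=lambda i,r,c,h,wd:cv2.resize(i[r:r+h,c:c+wd],None,fx=5,fy=5,interpolation=cv2.INTER_CUBIC)
cv2.imwrite("pics/crop.png",np.hstack([u(a["img"],175,235,110,90)[:, :], u(b["img"],155,240,110,70)]))
E
```

```text
sleeve tri [ 0.52581741 -0.09427016  0.05753001] [ 0.52609116 -0.09401358  0.058     ] [ 0.52568353 -0.09503169  0.058     ]
lip tri [ 0.51061671 -0.11024421  0.03800942]
stop scene [0.57866717 0.10883638 0.08093312]
sleeve_center [([253.4, 126.5], 0.9), ([281.2, 274.9], 0.84), ([366.7, 309.6], 0.76)]
stop_face [([66.4, 360.0], 0.88)]
deck_lip []
deck []
```

View pics/crop.png

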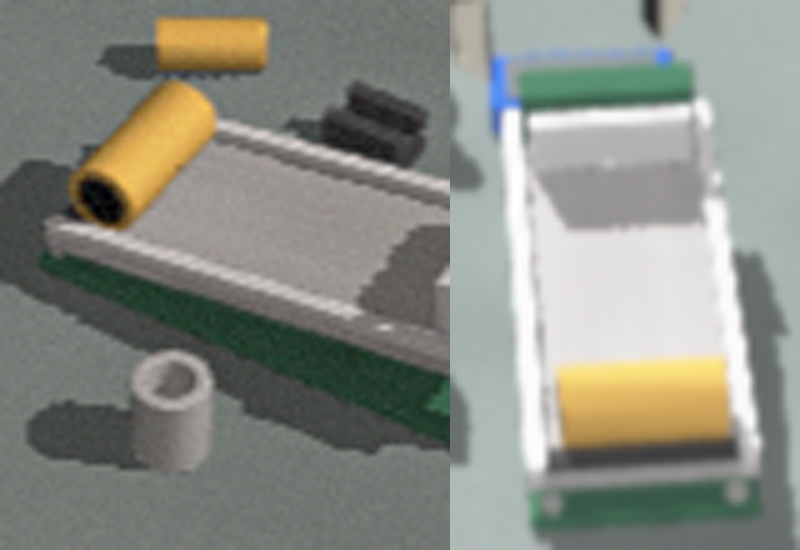

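View pics/w0.png

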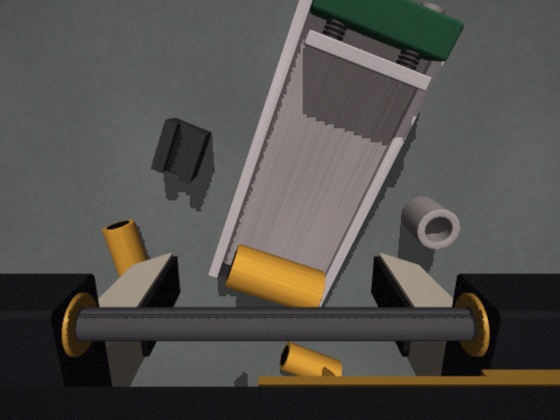

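The crops confirm the choice: the sleeve on the ramp, lying square against the lip, is the largest. The wrist view has the sleeve at (281,275) and the stop plate's top front edge from about (45,306) to (88,427). Now I'll fit the ramp pose.

Run:
```python
from h import *
from scipy.optimize import least_squares
a,b,w=cam("scene"),cam("side"),cam("wrist")
sl=[.015,0,.022];sf=[.221,0,.020]
obs=[(a,sl,(206.1,261.6)),(b,sl,(235.1,279.6)),(w,sl,(281.2,274.9)),(w,sf,(66.4,360)),(a,sf,(222.5,332.4)),
 (w,[.221,.048,.038],(46,305)),(w,[.221,-.048,.038],(88,427)),(a,[0-.006,0,.006],(207.4,257)),(b,[-.006,0,.006],(245.5,276.5))]
f=lambda p:np.concatenate([proj(c,deckpt(p,P))[0]-np.array(o) for c,P,o in obs])
r=least_squares(f,[.51,-.11,1.3],loss='soft_l1');p=r.x
print("deck",p,np.degrees(p[2]));print(f(p).reshape(-1,2).round(1))
print("sleeve",deckpt(p,sl),"tri b/w",tri([b,w],[(235.1,279.6),(281.2,274.9)]),"home",deckpt(p,[.211,0,.022]),"foot -35",deckpt(p,[-.04,0,0]))
s=observe();print(R.from_euler('xyz',s["tool_rot"]).as_matrix().round(3))
i=w["img"].copy()
for x,y,z in [(0,52,8),(221,52,8),(0,62,8),(0,-52,8),(221,-52,8),(221,48,38),(221,-48,38),(15,45,22),(15,-45,22),(15,0,44),(221,0,20),(0,-62,8)]:
    q=proj(w,deckpt(p,np.array([x,y,z])/1e3))[0];cv2.circle(i,(int(q[1]),int(q[0])),3,(0,0,255),-1)
cv2.imwrite("pics/w1.png",i)
```

```text
deck [ 0.52205127 -0.10268122  1.24350983] 71.24786513527644
[[ 0.2  1. ]
 [-0.8 -0.5]
 [-1.9  0.6]
 [ 0.6  1.2]
 [ 3.1 -2.8]
 [-1.  -1.6]
 [ 2.6 -1.4]
 [ 1.6  0. ]
 [-1.3  3.4]]
sleeve [[ 0.52597554 -0.09112212  0.05766406]] tri b/w [ 0.52578738 -0.0938047   0.0568689 ] home [[0.58851493 0.09309043 0.08155045]] foot -35 [[ 0.50928813 -0.14027561  0.02912523]]
[[ 0.  1.  0.]
 [ 1. -0. -0.]
 [-0.  0. -1.]]
```

View pics/w1.png

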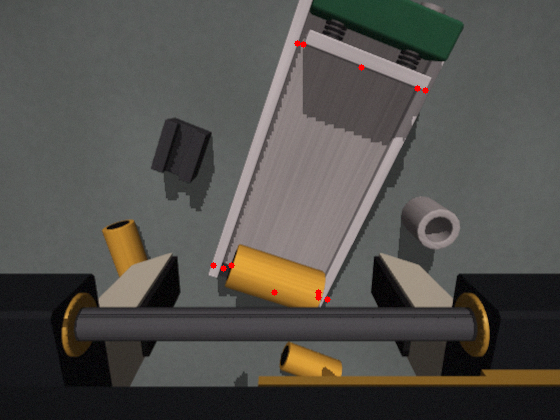

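Run:
```python
from h import *
import cell
p=[0.52205,-0.10268,1.24351]
t=deckpt(p,[-.036,0,.014])[0];s=observe();d=t-s["tool_pos"];print(t,d,[v for v in dir(cell) if not v.startswith('_')])
Rt=R.from_euler('xyz',s["tool_rot"]).as_matrix()
R2=Rt@R.from_euler('z',.327).as_matrix();print(Rt.T@d*1e3,R2.round(3).tolist(),[np.cos(p[2]),np.sin(p[2])])
b,w=cam("side"),cam("wrist")
for q in((264,222),(275.6,317)):print("lookalike",onz(b,q,.017))
for q in((253,126),(366.7,309.6)):print("w",onz(w,q,.017))
try: print(cell.grip_point_offset)
except Exception as e: print(e)
```

```text
[ 0.51001469 -0.13813056  0.04350835] [-0.0150014  -0.13813828 -0.18322051] ['IKError', 'boxes_of', 'grip_point_offset', 'hand_in', 'observe', 'place_of', 'read_camera']
[-138.13793042  -15.01041461  183.22003704] [[0.321, 0.947, 0.0], [0.947, -0.321, -0.0], [0.0, 0.0, -1.0]] [np.float64(0.3214745886579162), np.float64(0.9469182059962854)]
lookalike [ 0.36091867 -0.09280861  0.017     ]
lookalike [ 0.56639657 -0.23466212  0.017     ]
w [ 0.36406183 -0.08102135  0.017     ]
w [ 0.56716036 -0.22928759  0.017     ]
0.0188
```

```bash
python3 -m inch '[[[-23,-2.5,13,0],[-23,-2.5,13,0],[-23,-2.5,13,0],[-23,-2.5,13,0],[-23,-2.5,13,0],[-23,-2.5,13,0],[0,0,0,0.11],[0,0,0,0.11],[0,0,0,0.107],[0,0,0,0]]]' 0 20
python3 - <<'E'
from h import *
from scipy.optimize import least_squares
w=cam("wrist");cv2.imwrite("pics/w2.png",w["img"]);s=observe();print(s["tool_pos"],s["tool_rot"],s["opening"],s["time"])
for l in("sleeve_center","stop_face","deck_lip","deck"):print(l,[(d["at"],round(d["conf"],2)) for d in place_of("wrist",l)])
p=[0.52205,-0.10268,1.24351]
i=w["img"].copy()
for n,(x,y,z) in enumerate([(0,52,8),(215,52,8),(0,-52,8),(215,-52,8),(221,48,38),(221,-48,38),(15,45,22),(15,-45,22),(221,0,20),(-6,0,6)]):
    q=proj(w,deckpt(p,np.array([x,y,z])/1e3))[0];print((x,y,z),q.round(1));cv2.circle(i,(int(q[1]),int(q[0])),2,(0,0,255),-1)
cv2.imwrite("pics/w2.png",i)
E
```

```text
time: 2.65
tool_pos: [0.5101, -0.138, 0.1487]
tool_rot: [3.141, -0.0, 1.245]
contact_force: [-1.3, -0.4, -0.5]
opening: 0.0459
[ 0.51006435 -0.13801756  0.14877199] [3.14142873e+00 1.38388673e-05 1.24597312e+00] 0.045880519137182635 2.7
sleeve_center [([146.8, 272.5], 0.96), ([273.5, 369.1], 0.84), ([193.5, 81.7], 0.75)]
stop_face []
deck_lip []
deck []
(0, 52, 8) [161.3 202.7]
(215, 52, 8) [-269.8  167.5]
(0, -52, 8) [161.5 346.7]
(215, -52, 8) [-269.2  383. ]
(221, 48, 38) [-349.6  155.8]
(221, -48, 38) [-348.9  394.8]
(15, 45, 22) [145.6 207.6]
(15, -45, 22) [145.9 341.8]
(221, 0, 20) [-309.9  275.3]
(-6, 0, 6) [168.5 274.7]
```

View pics/w2.png

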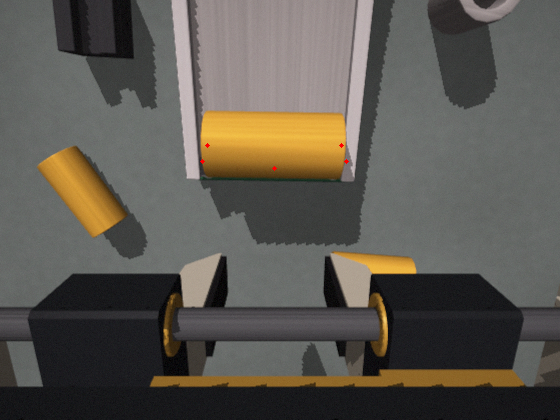

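The ramp, sleeve and fingers are aligned: the sleeve is at (147,272), square in the view, and the red predictions lie on it to about 1 px. Descend behind it.

```bash
python3 -m inch '[[[0,0,14,0],[0,0,14,0],[0,0,14,0],[0,0,14,0],[0,0,14,0],[0,0,14,0],[0,0,12,0],[0,0,6,0],[0,0,3,0],[0,0,0,0]]]'
python3 - <<'E'
from h import *
b=cam("side");w=cam("wrist");s=observe();print(s["tool_pos"],s["contact_force"])
u=lambda i,r,c,h,wd,k:cv2.resize(i[r:r+h,c:c+wd],None,fx=k,fy=k,interpolation=cv2.INTER_CUBIC)
cv2.imwrite("pics/d.png",np.hstack([u(b["img"],140,225,120,110,3.5),cv2.resize(w["img"],(400,300))[0:420] if 0 else cv2.copyMakeBorder(cv2.resize(w["img"],(400,300)),0,120,0,0,0)]))
E
```

```text
time: 4.15
tool_pos: [0.5102, -0.138, 0.0438]
tool_rot: [3.141, 0.0, 1.244]
contact_force: [-0.5, 0.3, 0.7]
opening: 0.0456
[ 0.51030482 -0.13810002  0.04411037] [-0.26762932 -1.02911209 -0.7347762 ]
```

View pics/d.png

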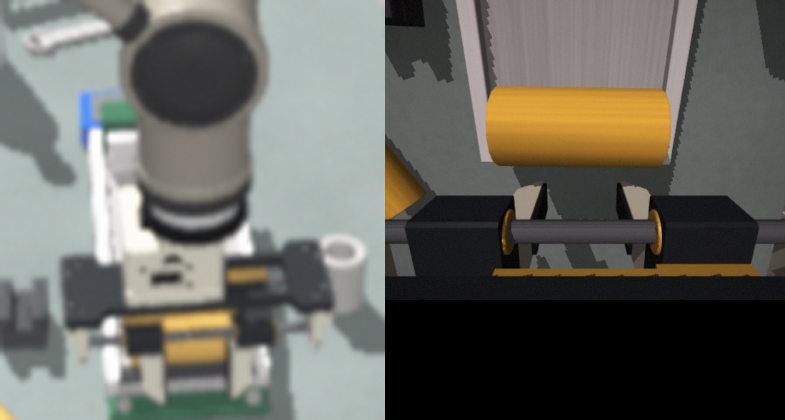

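Both fingers sit behind the sleeve, evenly placed and clear of lip and rails. Push up along the slope.

```bash
python3 -m inch '[[[3,0,-0.37,0],[3,0,-0.37,0],[3,0,-0.37,0],[3,0,-0.37,0],[3,0,-0.37,0],[3,0,-0.37,0],[3,0,-0.37,0],[3,0,-0.37,0],[3,0,-0.37,0],[3,0,-0.37,0]]]'
```

```text
time: 5.5
tool_pos: [0.5198, -0.1094, 0.0475]
tool_rot: [3.141, 0.0, 1.244]
contact_force: [-1.0, -1.2, 0.6]
opening: 0.0461
```

```bash
python3 -m inch '[[[4,0,-0.49,0],[4,0,-0.49,0],[4,0,-0.49,0],[4,0,-0.49,0],[4,0,-0.49,0],[4,0,-0.49,0],[4,0,-0.49,0],[4,0,-0.49,0],[4,0,-0.49,0],[4,0,-0.49,0]]]'
python3 - <<'E'
from h import *
w=cam("wrist");s=observe();print(s["tool_pos"],s["contact_force"])
for l in("sleeve_center","stop_face"):print(l,[(d["at"],round(d["conf"],2)) for d in place_of("wrist",l)])
p=[0.52205,-0.10268,1.24351];dR=(deckpt(p,np.eye(3))-deckpt(p,[0,0,0]))
print("tcp in deck",dR@(s["tool_pos"]-deckpt(p,[0,0,0])[0])*1e3)
cv2.imwrite("pics/p1.png",w["img"])
E
```

```text
time: 6.75
tool_pos: [0.5326, -0.0714, 0.0524]
tool_rot: [3.141, 0.0, 1.244]
contact_force: [-0.1, -1.6, 1.1]
opening: 0.0459
[ 0.53275772 -0.07097003  0.05241958] [-0.04390916  0.02380801  0.40100958]
sleeve_center [([219.5, 270.9], 0.98), ([339.7, 25.1], 0.67)]
stop_face []
tcp in deck [35.46431868  0.05461157 14.20343753]
```

View pics/p1.png

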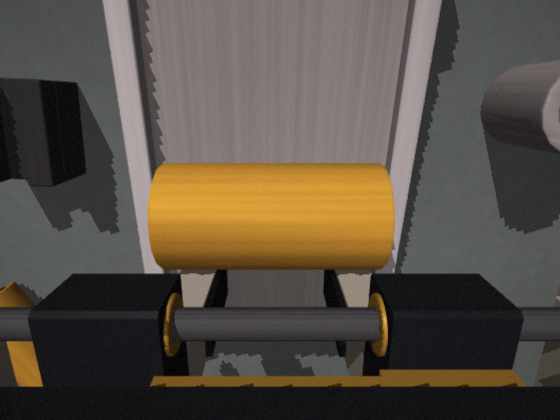

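The sleeve at (217,270) is square and centred between the rails, with both fingers in contact. Continue.

```bash
python3 -m inch '[[[4,0,-0.49,0],[4,0,-0.49,0],[4,0,-0.49,0],[4,0,-0.49,0],[4,0,-0.49,0],[4,0,-0.49,0],[4,0,-0.49,0],[4,0,-0.49,0],[4,0,-0.49,0],[4,0,-0.49,0]]]'
```

```text
time: 8.15
tool_pos: [0.5455, -0.0336, 0.0573]
tool_rot: [3.141, -0.0, 1.244]
contact_force: [-0.4, -1.8, 0.7]
opening: 0.0454
```

```bash
python3 -m inch '[[[4,0,-0.49,0],[4,0,-0.49,0],[4,0,-0.49,0],[4,0,-0.49,0],[4,0,-0.49,0],[4,0,-0.49,0],[4,0,-0.49,0],[4,0,-0.49,0],[4,0,-0.49,0],[4,0,-0.49,0]]]'
```

```text
time: 9.4
tool_pos: [0.5583, 0.0043, 0.0622]
tool_rot: [3.142, -0.0, 1.244]
contact_force: [-0.7, -1.9, 0.9]
opening: 0.046
```

```bash
python3 -m inch '[[[4,0,-0.49,0],[4,0,-0.49,0],[4,0,-0.49,0],[4,0,-0.49,0],[4,0,-0.49,0],[4,0,-0.49,0],[4,0,-0.49,0],[4,0,-0.49,0],[3,0,-0.37,0],[2,0,-0.25,0]]]'
python3 - <<'E'
from h import *
w=cam("wrist");s=observe();print(s["tool_pos"],s["contact_force"])
for l in("sleeve_center","stop_face"):print(l,[(d["at"],round(d["conf"],2)) for d in place_of("wrist",l)])
p=[0.52205,-0.10268,1.24351];dR=(deckpt(p,np.eye(3))-deckpt(p,[0,0,0]))
print("tcp in deck",dR@(s["tool_pos"]-deckpt(p,[0,0,0])[0])*1e3)
cv2.imwrite("pics/p2.png",w["img"])
E
```

```text
time: 10.65
tool_pos: [0.5702, 0.0393, 0.0667]
tool_rot: [3.141, -0.0, 1.244]
contact_force: [-0.3, -1.6, 0.8]
opening: 0.0463
[0.57022771 0.03952999 0.0667037 ] [-0.31826708 -0.10506793 -0.25928768]
sleeve_center [([218.8, 268.4], 0.96)]
stop_face [([134.2, 276.1], 0.6)]
tcp in deck [1.53015531e+02 9.65522642e-02 1.41613587e+01]
```

View pics/p2.png

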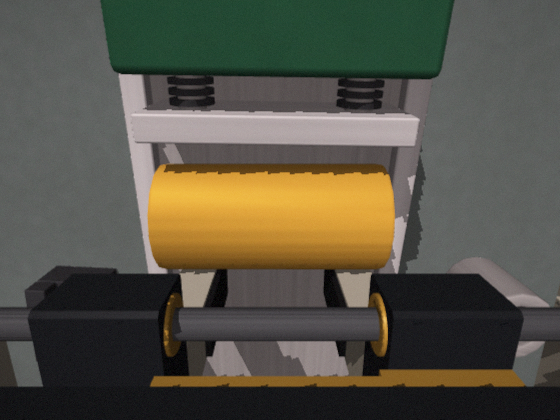

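The sleeve is still square, and the plate edge (130,275) is parallel just ahead with its springs released. Push slowly into it.

```bash
python3 -m inch '[[[2.5,0,-0.31,0],[2.5,0,-0.31,0],[2.5,0,-0.31,0],[2.5,0,-0.31,0],[2.5,0,-0.31,0],[2,0,-0.25,0],[2,0,-0.25,0],[2,0,-0.25,0],[2,0,-0.25,0],[2,0,-0.25,0]]]'
```

```text
time: 12.05
tool_pos: [0.5772, 0.0599, 0.0694]
tool_rot: [-3.142, 0.001, 1.243]
contact_force: [-1.6, -6.5, 1.4]
opening: 0.0457
```

```bash
python3 -m inch '[[[1.5,0,-0.18,0],[1,0,-0.12,0],[1,0,-0.12,0],[1,0,-0.12,0],[1,0,-0.12,0],[0,0,0,0]]]'
python3 - <<'E'
from h import *
w=cam("wrist");s=observe();print(s["tool_pos"],s["contact_force"])
p=[0.52205,-0.10268,1.24351];dR=(deckpt(p,np.eye(3))-deckpt(p,[0,0,0]))
print("tcp in deck",dR@(s["tool_pos"]-deckpt(p,[0,0,0])[0])*1e3)
E
```

```text
time: 12.8
tool_pos: [0.5777, 0.0621, 0.0697]
tool_rot: [-3.14, 0.006, 1.243]
contact_force: [-6.4, -19.0, 2.6]
opening: 0.0455
[0.57771746 0.06214512 0.06969333] [ -5.53819324 -18.64419275   2.28282738]
tcp in deck [177.02474537   0.27455451  14.22547163]
```

Force has jumped to 20 N while the tool moved only 2.3 of 5.5 mm, so this is solid metal. Check by eye.

Run:
```python
from h import *
w=cam("wrist");cv2.imwrite("pics/p3.png",w["img"])
for _ in range(3): cam("wrist");s=observe();print(s["time"],s["tool_pos"],s["contact_force"])
```

```text
12.95 [0.57772982 0.06215936 0.06970297] [ -4.76303103 -18.02455302   1.60742167]
13.0 [0.5777612  0.06215528 0.06973818] [ -5.06887704 -17.6321263    2.89731722]
13.05 [0.57774908 0.0621603  0.0697061 ] [ -5.7557998  -18.08266589   2.52302352]
```

View pics/p3.png

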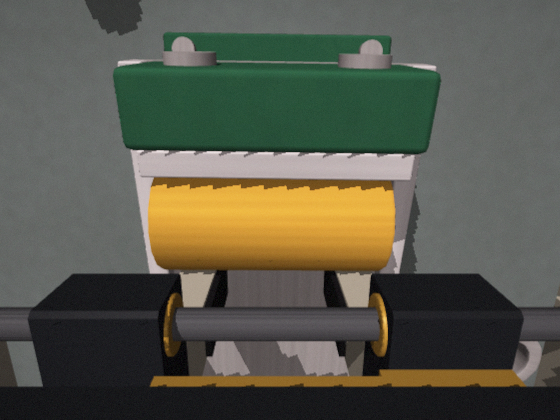

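The plate edge (165,275) is flush under the housing with its springs hidden. The sleeve lies square against it and the fingers are in contact. Hand in.

```bash
python3 -c "
from cell import *
hand_in();s=observe();print(s['time'],s['tool_pos'],s['contact_force'])"
```

```text
the job is handed in; nothing more can be done
the job is handed in; nothing more can be done
```

I pushed the largest sleeve, the one on the ramp, up from the foot with both fingers behind it, in steady motion along the slope. I handed in after about 13 s, with the fingers still holding it against the pressed-in stop.

- **Stop home:** The last wrist picture shows the plate flush with the housing, its springs hidden. Over the last call the tool moved only 2.3 of the 5.5 mm commanded. The push then held steady at about 19 N, well above the roughly 7 N the spring and sleeve need.
- **Sleeve:** It lay square against the plate and between the rails in that picture. It was square and touching the fingers in both pictures taken on the way up, but I did not check for rollback between them.
- **Small disagreement:** The tool stopped at deck x 177 mm where I expected about 179.5 mm. That is about the camera calibration error (2 mm), and the force and the picture both point to the plate being fully home.
- **Bystanders:** No unexpected contact force appeared during the moves. I did not take a final picture of the whole bench.

The state read after handing in returned nothing, so the final second was not observed.

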